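Lay the last brush in the curing tray and tip the tray with a wedge

ROBOT

A 6-joint arm with a two-finger parallel gripper is mounted at the origin on the work surface. World frame = base frame: x ahead of the robot, y to its left, z up, the work surface at z = 0. Lengths are in m, angles in rad, forces in N, time in s.
With the tool pointing down it reaches from about 0.4 to 0.825 m from the base axis. Payload 7 kg.
Tool frame: the origin (TCP) lies on the centre line of the jaws, within the pads' length; the fingertips stand 14 mm ahead of it and the grasp point (between the pads) lies 5 mm behind it; z points along the fingers, y is the line along which they close (so a half turn about z gives the same grasp; the last joint's range is limited). The gripper opens to 88 mm and grips with 3 to 60 N. Pads are 19 mm wide; open, the fingers measure 130 mm over their backs; the gripper's body (78 mm by 193 mm) begins 47 mm behind the grasp point.
Start: joints at [1.531, 0.359, 0.012, 0, -1.224, -0.288], TCP at [0.217, 0.639, 0.241] pointing down, gripper open.
Joint ranges: [-3.07, 3.07], [-1.43, 2.12], [-1.02, 1.25], [-3.03, 1.67], [-3.05, -0], [-3.03, 3.03]. Speed limits (rad/s): [2.39, 2.39, 3.01, 3.14, 3.14, 3.14].

INTERFACE

Orientations are given as [roll, pitch, yaw] about the fixed x, y, z axes, in that order (R = Rz(yaw) Ry(pitch) Rx(roll)).
In Python, from station import arm gives the robot as it stands.
- The arm moves only by the tool move_arm, never from a script. Its argument "rows" is a list of rows, each an object with "translation": the shift along the tool's x, y, z in cm, a list of three; "rot": the turn, a rotation vector about the tool's x, y, z in degrees, a list of three; "hand": the closure, from 0 (fully open) to 1 (shut). A call has 1 to 8 rows; each row is the pose to reach, as a shift and turn from the pose commanded when the call began, along the tool's axes at that moment; what a row does not reach only later rows make up. A row lasts 1/12 s, in which the tool goes at most 41.7 mm and 7.16 degrees, less where a joint would pass 70% of its speed; a pose out of reach is approached as far as the arm can. A call with a gripper value outside its range is refused whole. The fingers move at their own pace and stop on an object; "squeeze" is the grip in N (left out, the last holds). Time passes only in rows, so rows that repeat a pose let the fingers close. It gives the time, the measured TCP pose, the force, the opening and the grip force at its end, in the units of the state.
- arm.get_state(): the state, without advancing time (a new reading comes with each control period).
- arm.grab_frame(name): name is "scene" or "top" or "wrist"; returns (picture, depth): 384x512x3 uint8, red, green, blue; 384x512 float32, m along the optical axis (not along the pixel's ray), 0 where there is no reading.
- arm.camera_params(name): a dict with "vfov" (degrees; the focal length in pixels is half the picture's height over the tangent of half this angle, whatever the lens; pixels are square), "cx", "cy" (the principal point, pixels), "k1" (the pictures are not rectified: a ray, as slopes to the right and down, at radius r is drawn at 1 + k1 r^2 times it, then the intrinsics apply), "position" and "orientation" of the camera in the world; the wrist camera has in their place "tool_from_camera" (4x4, takes a point from camera to tool coordinates, whose origin is the TCP and whose axes are the flange's). Camera axes: x right, y down, z forward; pixel columns grow to the right and rows downward; lengths in m; the calibration is good to about 2 mm. A picture is of the moment at which its call begins: read the wrist's pose just before it. camera_params takes no time and is no camera call.
- arm.job_done(): hands the job in; it is judged then, once.
Trained networks look in the newest picture that a camera, given by its name, has taken for a name from the list of things; names that differ only in an ending like _2 or _b are one class to them, and where a whole thing is asked for, a point or a joint stands for the part that bears it (a point fixed in the world has none). Each returns a list of dicts, best first, with "p" (0 to 1); they miss things now and then, are a little off and sometimes report something else, mostly with a low value. They report only what shows in the picture. A call takes as long as a camera call. They do not tell look-alikes from the thing itself.
- arm.search_frame(label, camera): "point" ([x, y, z] in m, in the coordinates of the camera as it stood for that picture, good to about 4 mm: the middle of the surface that is visible of it).
- arm.pinpoint(label, camera): "point" ([x, y, z] in m, in the coordinates of the camera as it stood for that picture, good to about 4 mm: a listed point, or the origin of a listed thing).
The state is a dict: "t": time; "q": joint angles; "qd": joint speeds; "joint_efforts": joint torques, N m; "eef_pos": TCP position; "ee_rot": TCP orientation; "force": force on the tool from outside, world axes, zero at the start; "moment": the same for the moment, N m; "width": finger opening in m; "gripper_force": force on a finger pad.
Only numpy, scipy, OpenCV 4.12 (cv2) and the standard library are available. Lean on these libraries where they do the work, as an engineer would, in place of code of your own. Each camera call takes 0.05 s, during which the arm holds its last target. There are 200 camera calls.

TASK

Lay the loose brush flat in the free compartment of the blue curing tray, hair end to the front (the tray's side facing the robot) like the others, and let go of it. Then set the dark wooden wedge (yellow tail) on the marble with its thin end under the middle of the tray's front edge and push it in until both front feet just hang clear of the marble, about 4 mm and no more than 8 mm, so that the fresh glue settles away from the hair; finish while still gripping the wedge there, with the tray resting only on the wedge and its back feet. Do not raise the tray with the hand itself, and leave the other brushes, the cups, pot, caliper and scissors where they are.

Things in the scene. Friction and masses are not known exactly. Their poses are not given: they have to be found in the camera images.
- slab: White marble slab fixed on the bench, 400 mm (x) by 380 (y), 25 thick, turned up to 7 degrees. A steel stop bar, 16 mm above the marble, runs along its far (+x) edge, 1 mm behind the tray. Origin: centre of its underside.
- slab_top (a point): Centre of the marble's upper face, 25 mm above the bench; axes of the slab.
- tray: Loose blue-sided curing tray, about 0.7 kg, on four rubber feet on the slab, its back near the stop bar, its axes parallel to the slab's. 190 mm (x) by 228 (y): feet to z = 6, flat underside, floor top z = 11, walls to z = 28 (side walls only to 16 along the middle 96 mm). Origin: centre of its footprint at the bottom of the feet; -x is the front (robot's side), z up.
- tray_floor (a point): Centre of the tray's floor (tray 0, 0, 11). Four compartments run along x, centres y = 81, 27, -27, -81: at the front (x -89 to -45) pockets 50 mm wide for heads, at the back (55 to 89) notches 28 wide for handles, ribs to z = 23; open finger trough between. A brush lies with its origin at x = 0, its x axis along tray -x. Three are filled; which is free varies.
- front_edge (a point): Middle of the tray's lower front edge (tray -95, 0, 6): the wedge goes under here. The gap above the marble is 6 mm at the start.
- foot_fl (a point): Point under the middle of the tray's front left rubber foot (tray frame -80, 95, 0); at the height of the marble while the foot stands on it.
- foot_fr (a point): Point under the middle of the tray's front right rubber foot (tray frame -80, -95, 0); at the height of the marble while the foot stands on it.
- foot_bl (a point): Point under the middle of the tray's back left rubber foot (tray frame 80, 95, 0); at the height of the marble while the foot stands on it.
- foot_br (a point): Point under the middle of the tray's back right rubber foot (tray frame 80, -95, 0); at the height of the marble while the foot stands on it.
- brush: The loose flat brush, 40 g, flat on the bench beside the slab, hair roughly towards the robot's side. 160 mm long: pale handle with red end (x -80 to 8; 16 wide, 13 beyond x = -42; 12 thick), aluminium ferrule (8 to 40; 34 wide, 14 thick), brown hair (40 to 80). Origin: centre of its underside; x points from handle to hair, z up. Grip the handle across at x = -10.
- brush_tip (a point): End of the loose brush's hair (brush frame 80, 0, 6).
- brush_a: One of the three brushes already lying in the tray, of the same shape and axes as the loose one. Origin: centre of its underside.
- brush_b: One of the three brushes already lying in the tray, of the same shape and axes as the loose one. Origin: centre of its underside.
- brush_c: One of the three brushes already lying in the tray, of the same shape and axes as the loose one. Origin: centre of its underside.
- wedge: Dark hardwood wedge, 90 g, on the bench on the other side of the slab from the loose brush. 140 mm long (x), 36 wide (y); its top slopes from 3 mm high at the nose (x = 70) to 24 at x = -40 (11 degrees), then is flat to the yellow-painted tail (x = -70). Origin: centre of its flat underside; x points to the thin nose. Grip it across its width near x = -52.
- wedge_nose (a point): Middle of the nose's lower edge (wedge 70, 0, 0). The wedge first meets the tray with the nose 16 mm behind the front edge; each further 5 mm raises that edge by about 1 mm, the front feet by 0.9. Friction is about 0.6: pushing takes roughly 5 to 10 N and the wedge does not slip back.
- cup_a: Brass shaping cup, 40 mm across, 48 high, standing on a front corner of the slab; leave it. Origin: centre of its underside.
- cup_b: Brass cup, 48 mm across, 55 high, on the bench at the left; leave it. Origin: centre of its underside.
- cup_c: Brass cup, 34 mm across, 42 high, on the bench at the right; leave it. Origin: centre of its underside.
- pot: White pot with hair tufts, 60 mm across, 60 high, on the bench; leave it. Origin: centre of its underside.
- caliper: Digital caliper lying on the bench, 215 mm long, 13 high; leave it. Origin: centre of its underside, x along the beam.
- scissors: Steel scissors lying on the bench, 200 mm long, 8 high; leave them. Origin: near the pivot on the underside, x towards the points.
Mind the look-alikes: they are no part of the job. There is more than one size of the wedge; the job needs the largest.

How it is judged:
On the way, in this order (a step that is already met when the one before it is completed fails the run):
1. the loose brush lies flat in the free compartment, hair to the front, let go, with the tray still standing on its feet (x of brush in the frame of tray between -0.02 and 0.02 m and y of brush in the frame of tray between -0.1 and 0.1 m and z of brush in the frame of tray between 0.0085 and 0.0145 m and x of brush_tip in the frame of tray below -0.055 m and z of brush_tip in the frame of tray between 0.013 and 0.0215 m and contact force between brush and the fingers below 0.05 N and z of each of foot_fl, foot_fr in the frame of slab_top below 0.0015 m), for 0.2 s.
2. the wedge, held in the fingers, has raised the tray's front feet just clear of the marble (z of foot_fl in the frame of slab_top between 0.0015 and 0.008 m and z of foot_fr in the frame of slab_top between 0.0015 and 0.008 m and z of each of foot_bl, foot_br in the frame of slab_top below 0.0015 m and contact force between wedge and the fingers above 10 N and contact force between wedge and tray above 1 N and contact force between wedge and slab above 0.5 N and contact force between tray and the arm below 0.2 N and contact force between tray and the fingers below 0.2 N), for 0.2 s.
At the end, for the whole second after the job is handed in: All four brushes lie flat in their compartments, hair to the front. Both front feet are 1.5 to 8 mm above the marble, the back feet on it. The gripped wedge stands on the marble, nose under the front edge within 30 mm of its middle, and carries the tray; no hand on the tray; all at rest (all of step 2 and x of brush in the frame of tray between -0.02 and 0.02 m and y of brush in the frame of tray between -0.1 and 0.1 m and z of brush in the frame of tray between 0.0085 and 0.0145 m and x of brush_tip in the frame of tray below -0.055 m and z of brush_tip in the frame of tray between 0.013 and 0.0215 m and x of brush_a in the frame of tray between -0.02 and 0.02 m and y of brush_a in the frame of tray between -0.1 and 0.1 m and z of brush_a in the frame of tray between 0.0085 and 0.0145 m and angle between the x axis of each of brush_a, brush_b, brush_c and the x axis of tray, either way round below 0.2 rad and angle between the z axis of each of brush_a, brush_b, brush_c and the z axis of tray, either way round below 0.06 rad and x of brush_b in the frame of tray between -0.02 and 0.02 m and y of brush_b in the frame of tray between -0.1 and 0.1 m and z of brush_b in the frame of tray between 0.0085 and 0.0145 m and x of brush_c in the frame of tray between -0.02 and 0.02 m and y of brush_c in the frame of tray between -0.1 and 0.1 m and z of brush_c in the frame of tray between 0.0085 and 0.0145 m and y of wedge_nose in the frame of tray between -0.03 and 0.03 m and x of wedge_nose in the frame of tray above -0.095 m and contact force between brush and the fingers below 0.05 N and linear speed of each of tray, wedge below 0.01 m/s); the arm keeps its last pose, push and grip.
It fails at once if a front foot of the tray rises more than 14 mm (z of any of foot_fl, foot_fr, foot_bl, foot_br in the frame of slab_top above 0.014 m).
It fails at once if the tray is shoved more than 25 mm (distance of tray from where it was at the start of the episode above 0.025 m).
It fails at once if the front of the tray is raised with the hand touching it (z of each of foot_fl, foot_fr in the frame of slab_top above 0.003 m and (contact force between tray and the fingers above 3 N or contact force between tray and the arm above 3 N)).
It fails at once if a brush already in the tray is moved more than 30 mm (distance of any of brush_a, brush_b, brush_c from where it was at the start of the episode above 0.03 m).
It fails at once if a cup, the pot, the caliper or the scissors is moved more than 30 mm or knocked over (distance of any of cup_a, cup_b, cup_c, pot, caliper, scissors from where it was at the start of the episode above 0.03 m or angle between any of cup_a, cup_b, cup_c, pot, caliper, scissors's own z axis and vertical above 0.4 rad).
It also fails if it takes over 64 s, if anything falls off the work surface, if the arm or the gripper's body presses on something with over 40 N, if the wrist force passes 120 N, or if a joint passes its speed limit or range.

## Working session

There is one attempt and no reset: what is moved stays moved. The work goes in short steps, Python scripts to look and compute and a tool call to move; the robot and the scene stay as the last step left them, time stands still between calls to the robot, and variables do not carry over. Pictures are saved under pics/ and viewed, at most 10 in all, crops included, and the job is handed in when it is done.

Besides the shell and the picture viewer there is one more tool, called after "Emit:" as name([rows], argument=value, ...), one row to a line, values as JSON. move_arm: Moves the arm, as the interface text tells. Its arguments: {"type":"object","properties":{"rows":{"type":"array","items":{"type":"object","properties":{"translation":{"type":"array","items":{"type":"number"}},"rot":{"type":"array","items":{"type":"number"}},"hand":{"type":"number"}}}},"squeeze":{"type":"number"}},"required":["rows"]}

```bash
mkdir -p pics; cat > h.py <<'E'
import numpy as np, cv2
from scipy.spatial.transform import Rotation as R
from station import arm
def tool():
    s=arm.get_state(); T=np.eye(4); r=np.array(s['ee_rot'],float)
    T[:3,:3]=R.from_euler('xyz',r).as_matrix() if r.size==3 else r.reshape(3,3); T[:3,3]=s['eef_pos']; return T
def cam(name,T=None):
    p=arm.camera_params(name)
    if 'tool_from_camera' in p: return (tool() if T is None else T)@np.array(p['tool_from_camera'])
    C=np.eye(4); o=np.array(p['orientation'],float)
    C[:3,:3]=R.from_euler('xyz',o).as_matrix() if o.size==3 else o.reshape(3,3); C[:3,3]=p['position']; return C
def rays(name,uv):
    p=arm.camera_params(name); f=192/np.tan(np.radians(p['vfov'])/2)
    uv=np.atleast_2d(np.array(uv,float)); d=(uv-[p['cx'],p['cy']])/f; s=d.copy()
    for _ in range(20): s=d/(1+p['k1']*(s**2).sum(1,keepdims=True))
    return np.c_[s,np.ones(len(s))]
def onplane(name,uv,z,C=None):
    C=cam(name) if C is None else C
    d=rays(name,uv)@C[:3,:3].T; return C[:3,3]+d*((z-C[2,3])/d[:,2])[:,None]
def px(name,P,C=None):
    C=cam(name) if C is None else C; p=arm.camera_params(name); f=192/np.tan(np.radians(p['vfov'])/2)
    q=(np.atleast_2d(P)-C[:3,3])@C[:3,:3]; s=q[:,:2]/q[:,2:]
    return s*(1+p['k1']*(s**2).sum(1,keepdims=True))*f+[p['cx'],p['cy']]
def W(C,pt): return C[:3,:3]@np.array(pt)+C[:3,3]
def save(im,n): cv2.imwrite('pics/'+n,im[:,:,::-1])
E
python3 - <<'E'
from h import *
np.set_printoptions(precision=4,suppress=True)
print(arm.get_state())
im,d=arm.grab_frame('top'); save(cv2.resize(im,(800,600)),'top.png'); np.savez('top.npz',im=im,d=d)
C=cam('top'); print(C, arm.camera_params('top'), arm.camera_params('wrist'))
for n in ['slab_top','tray','tray_floor','front_edge','foot_fl','foot_fr','brush','brush_tip','wedge','wedge_nose','cup_a','pot','caliper','scissors']:
    for r in arm.pinpoint(n,'top')[:5]:
        w=W(C,r['point']); print(n,round(r['p'],2),w,px('top',w)[0])
E
```

```text
{'t': 0.0, 'q': array([ 1.5311,  0.3594,  0.011 , -0.0004, -1.2241, -0.2881]), 'qd': array([ 0.001 ,  0.0005,  0.001 , -0.0004, -0.001 ,  0.0004]), 'joint_efforts': array([ -0.0009, -58.2722,  29.3045,   6.9972,   0.0068,  -0.0002]), 'eef_pos': array([0.2172, 0.6386, 0.2396]), 'ee_rot': array([ 3.1399, -0.0001, -0.3279]), 'force': array([-1.2104,  0.0631,  0.2584]), 'moment': array([ 0.0338, -0.06  , -0.0205]), 'gripper_force': 0.0, 'width': 0.08772330369851065}
[[-0.0254 -0.9959  0.0863  0.4516]
 [-0.9996  0.0261  0.0059 -0.0362]
 [-0.0082 -0.0861 -0.9962  1.3251]
 [ 0.      0.      0.      1.    ]] {'vfov': 47.37492088467884, 'cx': 259.69215248777186, 'cy': 195.35944678756167, 'k1': 0.043348069418827524, 'position': array([ 0.4516, -0.0362,  1.3251]), 'orientation': array([-3.0553,  0.0082, -1.5962])} {'vfov': 67.94747163241612, 'cx': 255.57492708398252, 'cy': 187.9904352134726, 'k1': -0.06839439118258486, 'tool_from_camera': array([[-0.0004, -0.9555, -0.2949,  0.0792],
       [ 1.    , -0.0003, -0.0006, -0.0001],
       [ 0.0005, -0.2949,  0.9555, -0.143 ],
       [ 0.    ,  0.   
[... 950 characters left out ...]
]
wedge_nose 0.76 [ 0.5597  0.3782 -0.0016] [125.8521 201.1256]
wedge_nose 0.64 [0.4669 0.5294 0.0075] [ 73.8064 233.1996]
wedge_nose 0.63 [0.3394 0.3798 0.0023] [124.658  274.7953]
wedge_nose 0.56 [ 0.7293 -0.3266 -0.0022] [355.6495 139.9392]
cup_a 0.78 [ 0.6946  0.3521 -0.0028] [134.504  157.0132]
cup_a 0.7 [ 0.3807 -0.4416  0.007 ] [400.5695 253.8954]
cup_a 0.54 [0.4185 0.1584 0.0263] [197.5936 246.2321]
cup_a 0.5 [ 0.7297 -0.3256  0.0001] [355.4797 139.685 ]
pot 0.88 [ 0.644   0.4365 -0.0028] [106.7594 174.0878]
caliper 0.72 [ 0.5944 -0.5294  0.0038] [425.801  181.6748]
scissors 0.72 [ 0.6667 -0.4033 -0.0021] [381.8479 159.4641]
scissors 0.25 [ 0.5659 -0.0063  0.0302] [252.1853 194.8545]
```

View pics/top.png

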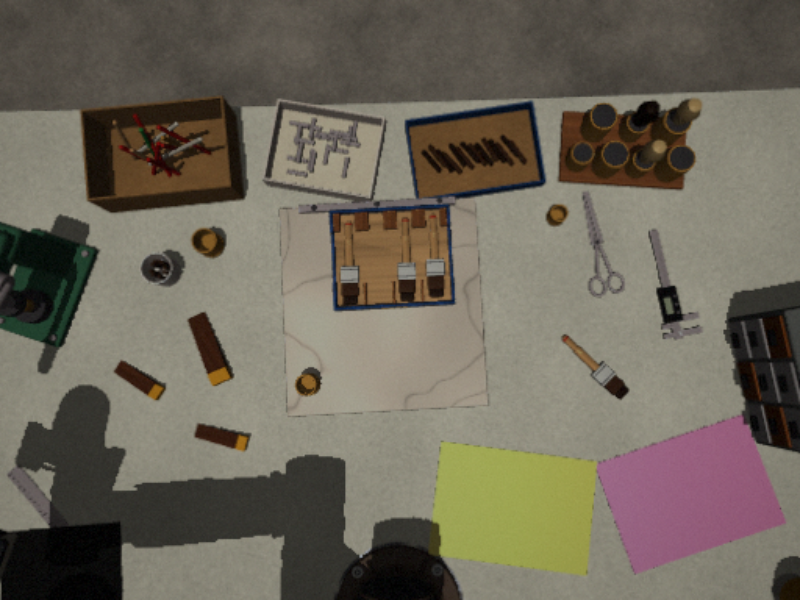

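```bash
python3 - <<'E'
from h import *
np.set_printoptions(precision=4,suppress=True)
z=np.load('top.npz'); im,d=z['im'],z['d']
C=cam('top'); v,u=np.mgrid[:384,:512]
ra=rays('top',np.c_[u.ravel(),v.ravel()]); P=(ra*d.reshape(-1,1))@C[:3,:3].T+C[:3,3]; P=P.reshape(384,512,3)
hsv=cv2.cvtColor(im,cv2.COLOR_RGB2HSV)
def rect(m,zz,name):
    n,l,st,_=cv2.connectedComponentsWithStats(m.astype(np.uint8))
    for i in range(1,n):
        if st[i,4]<25: continue
        ys,xs=np.where(l==i); w=onplane('top',np.c_[xs,ys],zz)[:,:2]
        r=cv2.minAreaRect((w*1000).astype(np.float32)); print(name,st[i,4],np.round([xs.mean(),ys.mean()],1),'c',np.round(w.mean(0),4),'rect',np.round(r[0],1),np.round(r[1],1),round(r[2],1),'zmed',np.round(np.median(P[ys,xs,2]),4))
box=np.zeros((384,512),bool); box[190:295,60:175]=1
H,S,V=[hsv[...,i].astype(int) for i in range(3)]
rect(box&(H<35)&(S>100)&(V>30),.015,'wedge')
rect(box&(H>14)&(H<30)&(S>140)&(V>100),.02,'tail')
b2=np.zeros_like(box); b2[205:262,350:410]=1
rect(b2&(S>70),.008,'brushwood')
rect(b2&(P[...,2]>.005),.01,'brushZ')
b3=np.zeros_like(box); b3[130:200,200:300]=1
rect(b3&(H>100)&(H<130)&(S>120)|b3&(P[...,2]>.035),.053,'tray')
b4=np.zeros_like(box); b4[125:275,170:320]=1
rect(b4&(P[...,2]>.018),.025,'slab')
print('bench z',np.median(P[240:260,330:350,2]),'slab z',np.median(P[220:240,230:270,2]),'std',P[220:240,230:270,2].std())
save(cv2.resize(im[195:295,60:175],None,fx=5,fy=5,interpolation=cv2.INTER_CUBIC),'crop1.png')
E
```

```text
wedge 572 [133.8 223.8] c [0.4901 0.3493] rect [492.6 349.9] [137.9  43.6] 22.1 zmed 0.0174
wedge 313 [ 89.2 243.3] c [0.4357 0.4806] rect [436.9 481.6] [100.8  28.8] 55.3 zmed 0.0128
wedge 306 [142.1 279.6] c [0.3251 0.3245] rect [324.6 326.5] [98.4 29.4] 75.2 zmed 0.0134
tail 102 [139.5 240.3] c [0.4403 0.3309] rect [440.1 331. ] [24.3 36.6] 20.4 zmed 0.0249
tail 52 [ 98.9 250.2] c [0.4147 0.4501] rect [414.7 450.2] [16.5 25.4] 56.2 zmed 0.0191
tail 54 [154.2 283. ] c [0.3146 0.2878] rect [314.6 287.9] [17.  26.2] 73.7 zmed 0.0184
brushwood 149 [371.4 225.8] c [ 0.4659 -0.3597] rect [ 468.2 -358.4] [87.2 17. ] 43.0 zmed 0.0115
brushwood 121 [394.4 247.7] c [ 0.3994 -0.4242] rect [ 399.2 -425.2] [34.8 29.6] 42.9 zmed 0.0118
brushZ 422 [383.4 236.8] c [ 0.4323 -0.393 ] rect [ 444.9 -384.9] [160.4  36.1] 39.8 zmed 0.0121
tray 4394 [249.5 162.5] c [ 0.6597 -0.0013] rect [656.   12.5] [265.7 201.5] 88.5 zmed 0.0438
slab 17134 [244.3 195.5] c [0.5659 0.0174] rect [574.4  17.7] [418.  378.6] 1.7 zmed 0.0271
bench z 0.0002037889110806379 slab z 0.025372693052430284 std 0.07948880528085642
```

View pics/crop1.png

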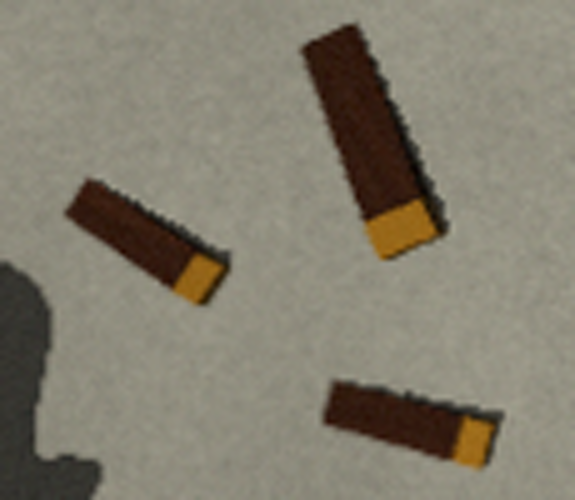

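Wedge candidates (top-picture pixels): A (134,224), B (89,243), C (142,280). A measures ~138 x 40 mm, while B and C are ~100 x 28 mm, so A is the job's wedge, and the crop confirms it. The free compartment is the second from the left (y = +27). The loose brush lies at (380,235).

```bash
cat >> h.py <<'E'
def go(p,yaw,tilt=0):
    T=tool(); Rt=(R.from_euler('z',yaw,degrees=True)*R.from_euler('x',180,degrees=True)).as_matrix()
    t=T[:3,:3].T@(np.array(p)-T[:3,3])*100; r=R.from_matrix(T[:3,:3].T@Rt).as_rotvec(degrees=True)
    print('cm',np.round(t,2),'deg',np.round(r,2))
E
python3 - <<'E'
from h import *
go((0.46,0.30,0.28),-76); go((0.53,0,.28),-106); go((0.46,-.377,.2),-136)
E
```

```text
cm [33.89 24.29 -3.94] deg [-0.    0.   57.22]
cm [50.18 50.44 -3.94] deg [-0.    0.   87.22]
cm [55.69 88.38  4.05] deg [ -0.     0.   117.22]
```

Emit:
move_arm([
  {"translation": [34, 24.3, -4], "rot": [0, 0, 57], "hand": 0},
  {"translation": [34, 24.3, -4], "rot": [0, 0, 57], "hand": 0},
  {"translation": [34, 24.3, -4], "rot": [0, 0, 57], "hand": 0},
  {"translation": [34, 24.3, -4], "rot": [0, 0, 57], "hand": 0},
  {"translation": [34, 24.3, -4], "rot": [0, 0, 57], "hand": 0},
  {"translation": [34, 24.3, -4], "rot": [0, 0, 57], "hand": 0},
  {"translation": [34, 24.3, -4], "rot": [0, 0, 57], "hand": 0},
  {"translation": [34, 24.3, -4], "rot": [0, 0, 57], "hand": 0},
])

```text
t: 1.42
eef_pos: [0.4115, 0.3677, 0.2729]
ee_rot: [-3.141, 0.001, -1.328]
force: [0.9, 1.0, 0.1]
width: 0.0873
gripper_force: 0.0
```

```bash
python3 - <<'E'
from h import *
s=arm.get_state(); print(s['t'],s['eef_pos'],s['ee_rot'])
T=tool(); im,d=arm.grab_frame('wrist'); save(im,'w1.png'); np.savez('w1.npz',im=im,d=d,T=T)
go((0.53,0,.28),-106); go((0.46,-.377,.2),-136)
E
```

```text
1.4167 [0.41153469 0.36766349 0.2729273 ] [-3.14098409e+00  5.78174846e-04 -1.32848246e+00]
cm [37.98 -2.94 -0.58] deg [-7.000e-02 -1.000e-02  2.924e+01]
cm [73.07 12.51  7.42] deg [-8.000e-02  1.000e-02  5.924e+01]
```

View pics/w1.png

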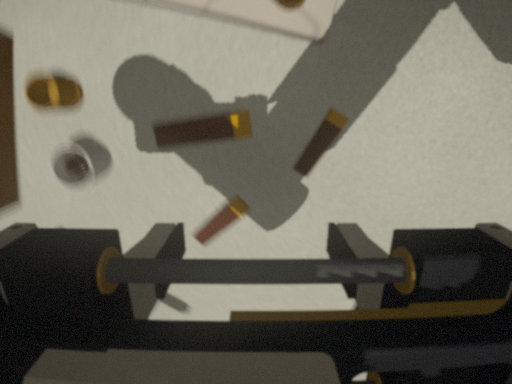

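The wrist view shows the large wedge at (202,130) with its yellow tail at (240,124). The two small ones are at (320,142) and (220,220).

Emit:
move_arm([
  {"translation": [38, -3, -0.6], "rot": [0, 0, 29], "hand": 0},
  {"translation": [38, -3, -0.6], "rot": [0, 0, 29], "hand": 0},
  {"translation": [38, -3, -0.6], "rot": [0, 0, 29], "hand": 0},
  {"translation": [38, -3, -0.6], "rot": [0, 0, 29], "hand": 0},
  {"translation": [38, -3, -0.6], "rot": [0, 0, 29], "hand": 0},
  {"translation": [38, -3, -0.6], "rot": [0, 0, 29], "hand": 0},
  {"translation": [38, -3, -0.6], "rot": [0, 0, 29], "hand": 0},
  {"translation": [38, -3, -0.6], "rot": [0, 0, 29], "hand": 0},
])

```text
t: 2.13
eef_pos: [0.5181, 0.0519, 0.2781]
ee_rot: [-3.141, 0.001, -1.828]
force: [0.9, -0.0, 0.3]
width: 0.0872
gripper_force: 0.0
```

```bash
python3 - <<'E'
from h import *
s=arm.get_state(); print(s['t'],s['eef_pos'],s['ee_rot'])
go((0.46,-.377,.2),-136);go((0.4505,-.3765,.12),-136)
E
```

```text
2.1333 [0.51805137 0.05190983 0.27812396] [-3.14074744e+00  7.66141640e-04 -1.82821678e+00]
cm [42.96 -5.3   7.78] deg [-0.04  0.06 31.25]
cm [43.16 -4.36 15.78] deg [-0.04  0.06 31.25]
```

Emit:
move_arm([
  {"translation": [43, -5, 7.8], "rot": [0, 0, 31], "hand": 0.3},
  {"translation": [43, -5, 7.8], "rot": [0, 0, 31], "hand": 0.3},
  {"translation": [43, -5, 7.8], "rot": [0, 0, 31], "hand": 0.3},
  {"translation": [43, -5, 7.8], "rot": [0, 0, 31], "hand": 0.3},
  {"translation": [43, -5, 7.8], "rot": [0, 0, 31], "hand": 0.3},
  {"translation": [43, -5, 7.8], "rot": [0, 0, 31], "hand": 0.3},
  {"translation": [43, -5, 7.8], "rot": [0, 0, 31], "hand": 0.3},
  {"translation": [43, -5, 7.8], "rot": [0, 0, 31], "hand": 0.3},
])

```text
t: 2.8
eef_pos: [0.4707, -0.2729, 0.2185]
ee_rot: [-3.141, 0.0, -2.369]
force: [1.3, 0.5, -0.7]
width: 0.0614
gripper_force: 0.0
```

```bash
python3 - <<'E'
from h import *
s=arm.get_state(); print(s['t'],s['eef_pos'],s['ee_rot'])
go((0.46,-.377,.2),-136);go((0.4505,-.3765,.14),-136)
E
```

```text
2.8 [ 0.47074434 -0.2728565   0.2185161 ] [-3.14081378e+00  4.60696584e-04 -2.36942347e+00]
cm [ 8.04 -6.71  1.85] deg [-0.04  0.03  0.24]
cm [ 8.69 -6.01  7.85] deg [-0.04  0.03  0.24]
```

Emit:
move_arm([
  {"translation": [8.0, -6.0, 7.8], "rot": [0, 0, 0], "hand": 0.3},
  {"translation": [8.0, -6.0, 7.8], "rot": [0, 0, 0], "hand": 0.3},
  {"translation": [8.0, -6.0, 7.8], "rot": [0, 0, 0], "hand": 0.3},
  {"translation": [8.0, -6.0, 7.8], "rot": [0, 0, 0], "hand": 0.3},
  {"translation": [8.0, -6.0, 7.8], "rot": [0, 0, 0], "hand": 0.3},
  {"translation": [8.0, -6.0, 7.8], "rot": [0, 0, 0], "hand": 0.3},
])

```text
t: 3.3
eef_pos: [0.4559, -0.3699, 0.1405]
ee_rot: [3.141, -0.0, -2.371]
force: [-0.0, 1.5, 0.5]
width: 0.0611
gripper_force: 0.0
```

```bash
python3 - <<'E'
from h import *
np.set_printoptions(precision=4,suppress=True)
s=arm.get_state(); print(s['t'],s['eef_pos'],s['ee_rot'])
T=tool(); C=cam('wrist',T); im,d=arm.grab_frame('wrist')
hsv=cv2.cvtColor(im,cv2.COLOR_RGB2HSV)
for n in ['brush','brush_tip']:
    for r in arm.pinpoint(n,'wrist')[:2]:
        w=W(C,r['point']); print(n,r['p'],w,px('wrist',w,C))
m=((hsv[...,1]>70)&(hsv[...,2]>50)).astype(np.uint8)
n,l,st,_=cv2.connectedComponentsWithStats(m)
for i in range(1,n):
    if st[i,4]<200: continue
    ys,xs=np.where(l==i); w=onplane('wrist',np.c_[xs,ys],.01,C)[:,:2]; r=cv2.minAreaRect((w*1000).astype(np.float32))
    print(st[i,4],xs.mean(),ys.mean(),w.mean(0),r)
g=(0.4505,-.3765,.012); print(px('wrist',g,C))
cv2.circle(im,tuple(int(a) for a in px('wrist',g,C)[0]),4,(255,0,0),1)
save(im,'w2.png')
E
```

```text
3.3 [ 0.4559 -0.3699  0.1405] [ 3.1414 -0.0003 -2.3705]
brush 0.68 [ 0.4431 -0.3849 -0.0002] [[252.8158 162.6659]]
brush_tip 0.73 [ 0.3837 -0.4367  0.0059] [[257.2024  80.4663]]
15715 470.21024498886413 85.18740057270124 [ 0.2428 -0.2877] ((232.56478881835938, -246.39186096191406), (261.2457580566406, 108.4393310546875), 81.33234405517578)
1099 254.98999090081892 104.098271155596 [ 0.4003 -0.4234] ((399.1186218261719, -425.1493225097656), (36.743499755859375, 29.107532501220703), 44.151371002197266)
1081 254.96022201665124 194.48936170212767 [ 0.464  -0.3616] ((466.8108825683594, -359.5392761230469), (84.87840270996094, 15.171027183532715), 44.53010940551758)
472 365.2330508474576 270.53389830508473 [ 0.4423 -0.21  ] ((443.8419494628906, -210.60415649414062), (64.09481811523438, 19.362472534179688), 57.986351013183594)
452 145.69247787610618 269.03097345132744 [ 0.6125 -0.3884] ((613.82958984375, -385.9090881347656), (62.60862731933594, 19.616222381591797), 32.56776809692383)
3114 337.58574181117535 312.4800899165061 [ 0.501  -0.1864] ((502.002197265625, -189.46243286132812), (20.43780517578125, 369.1949157714844), 44.33546447753906)
[[253.6857 176.3692]]
```

View pics/w2.png

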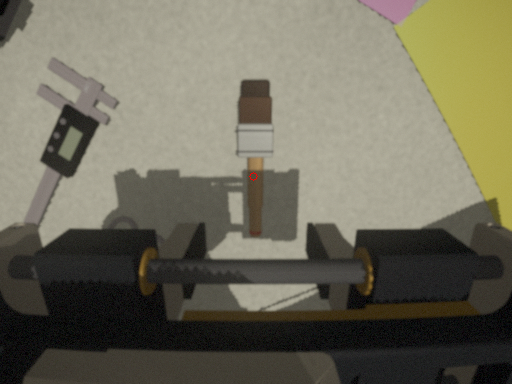

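The picture shows the brush aligned with the tool, its handle running from (255,235) to (255,158) and the grip mark at (254,176). I'm descending to it.

```bash
python3 - <<'E'
from h import *
go((0.4503,-.3767,.0175),-135.7)
E
```

```text
cm [ 1.02 -0.06 12.44] deg [-0.13  0.05  0.01]
```

Emit:
move_arm([
  {"translation": [1.0, -0.05, 8], "rot": [0, 0, 0], "hand": 0.4},
  {"translation": [1.0, -0.05, 8], "rot": [0, 0, 0], "hand": 0.4},
  {"translation": [1.0, -0.05, 12.3], "rot": [0, 0, 0], "hand": 0.4},
  {"translation": [1.0, -0.05, 12.3], "rot": [0, 0, 0], "hand": 0.4},
  {"translation": [1.0, -0.05, 12.3], "rot": [0, 0, 0], "hand": 0.9},
  {"translation": [1.0, -0.05, 12.3], "rot": [0, 0, 0], "hand": 1},
  {"translation": [1.0, -0.05, 12.3], "rot": [0, 0, 0], "hand": 1},
  {"translation": [1.0, -0.05, 12.3], "rot": [0, 0, 0], "hand": 1},
], squeeze=20)

```text
t: 4.12
eef_pos: [0.4498, -0.3769, 0.0186]
ee_rot: [-3.14, 0.001, -2.369]
force: [-0.4, 0.3, 0.1]
width: 0.0312
gripper_force: 0.0
```

```bash
python3 - <<'E'
from h import *
s=arm.get_state(); print(s['t'],s['eef_pos'],s['ee_rot'],s['width'],s['gripper_force'],s['force'])
go((.56,-.2,.2),-155); go((.60,-.09,.25),-178)
E
```

```text
4.1167 [ 0.44979438 -0.37687383  0.01861537] [-3.13993126e+00  7.59162024e-04 -2.36910455e+00] 0.031200006824062033 0.0 [-0.4437833   0.26609009  0.09955492]
cm [-20.25   4.95 -18.13] deg [-0.09  0.06 19.26]
cm [-30.8   10.02 -23.13] deg [-0.07  0.08 42.26]
```

Emit:
move_arm([
  {"translation": [0, 0, 0.05], "rot": [0, 0, 0], "hand": 1},
  {"translation": [0, 0, 0.05], "rot": [0, 0, 0], "hand": 1},
  {"translation": [0, 0, 0.05], "rot": [0, 0, 0], "hand": 1},
  {"translation": [0, 0, 0.05], "rot": [0, 0, 0], "hand": 1},
  {"translation": [0, 0, -4], "rot": [0, 0, 0], "hand": 1},
  {"translation": [0, 0, -8], "rot": [0, 0, 0], "hand": 1},
  {"translation": [0, 0, -12], "rot": [0, 0, 0], "hand": 1},
], squeeze=20)

```text
t: 4.7
eef_pos: [0.4482, -0.3769, 0.1382]
ee_rot: [3.139, -0.001, -2.37]
force: [1.4, 0.2, -0.6]
width: 0.0156
gripper_force: 20.0
```

```bash
python3 - <<'E'
from h import *
s=arm.get_state(); print(s['t'],s['eef_pos'],s['ee_rot'],s['width'],s['gripper_force'],s['force'])
go((.57,-.15,.22),-178)
E
```

```text
4.7 [ 0.44824317 -0.37685367  0.13820685] [ 3.13949328e+00 -1.01623279e-03 -2.36995757e+00] 0.015643443117399573 19.999965727329254 [ 1.38359051  0.16278935 -0.62480368]
cm [-24.54   7.79  -8.19] deg [ 0.09 -0.1  42.21]
```

```bash
python3 - <<'E'
from h import *
go((.50,-.20,.24),-160); go((.68,-.0,.25),-178)
E
```

```text
cm [-16.03   9.09 -10.18] deg [ 0.11 -0.08 24.21]
cm [-42.88  10.87 -11.2 ] deg [ 0.09 -0.1  42.21]
```

Emit:
move_arm([
  {"translation": [-42.9, 10.9, -11.2], "rot": [0, 0, 42.2], "hand": 1},
  {"translation": [-42.9, 10.9, -11.2], "rot": [0, 0, 42.2], "hand": 1},
  {"translation": [-42.9, 10.9, -11.2], "rot": [0, 0, 42.2], "hand": 1},
  {"translation": [-42.9, 10.9, -11.2], "rot": [0, 0, 42.2], "hand": 1},
  {"translation": [-42.9, 10.9, -11.2], "rot": [0, 0, 42.2], "hand": 1},
  {"translation": [-42.9, 10.9, -11.2], "rot": [0, 0, 42.2], "hand": 1},
  {"translation": [-42.9, 10.9, -11.2], "rot": [0, 0, 42.2], "hand": 1},
  {"translation": [-42.9, 10.9, -11.2], "rot": [0, 0, 42.2], "hand": 1},
])

```text
t: 5.37
eef_pos: [0.6125, -0.1097, 0.2169]
ee_rot: [3.141, 0.0, -3.109]
force: [0.9, -0.2, -1.3]
width: 0.0153
gripper_force: 20.0
```

```bash
python3 - <<'E'
from h import *
s=arm.get_state(); print(s['t'],s['eef_pos'],s['ee_rot'],s['width'],s['gripper_force'],s['force'])
go((.68,-.0,.25),-178)
E
```

```text
5.3667 [ 0.61254894 -0.10974499  0.21686295] [ 3.14149765e+00  8.85462692e-06 -3.10861434e+00] 0.015251181413577716 19.99964475631714 [ 0.88129572 -0.21201373 -1.2978926 ]
cm [-7.1  10.75 -3.31] deg [ 0.01  0.   -0.11]
```

Emit:
move_arm([
  {"translation": [-7, 10, -3.3], "rot": [0, 0, 0], "hand": 1},
  {"translation": [-7, 10, -3.3], "rot": [0, 0, 0], "hand": 1},
  {"translation": [-7, 10, -3.3], "rot": [0, 0, 0], "hand": 1},
  {"translation": [-7, 10, -3.3], "rot": [0, 0, 0], "hand": 1},
  {"translation": [-7, 10, -3.3], "rot": [0, 0, 0], "hand": 1},
  {"translation": [-7, 10, -3.3], "rot": [0, 0, 0], "hand": 1},
])

```text
t: 5.87
eef_pos: [0.6781, -0.0089, 0.2485]
ee_rot: [-3.142, -0.001, -3.106]
force: [-0.3, -0.7, -0.2]
width: 0.0156
gripper_force: 20.0
```

```bash
python3 - <<'E'
from h import *
np.set_printoptions(precision=4,suppress=True)
s=arm.get_state(); print(s['t'],s['eef_pos'],s['ee_rot'],s['width'])
T=tool(); C=cam('wrist',T); im,d=arm.grab_frame('wrist'); np.savez('w3.npz',im=im,d=d,T=T)
for n in ['tray','tray_floor','front_edge','foot_fl','foot_fr','brush','brush_tip']:
    for r in arm.pinpoint(n,'wrist')[:4]:
        w=W(C,r['point']); print(n,round(r['p'],2),w,px('wrist',w,C))
save(cv2.resize(im,(800,600)),'w3.png')
E
```

```text
5.8667 [ 0.6781 -0.0089  0.2485] [-3.1415 -0.0014 -3.1058] 0.015636042872523827
front_edge 0.68 [ 0.5571 -0.0087  0.0277] [[258.8389  66.3045]]
foot_fl 0.74 [0.5717 0.0874 0.0234] [[336.2994  82.9024]]
foot_fl 0.21 [ 0.5666  0.0173 -0.0003] [[278.2949  77.3941]]
foot_fr 0.73 [ 0.579  -0.0986  0.0234] [[185.0799  83.3456]]
brush 0.92 [ 0.6697 -0.0117  0.2344] [[250.5909 225.5368]]
brush 0.9 [0.6469 0.0789 0.038 ] [[326.3322 145.0393]]
brush 0.82 [ 0.6608 -0.0851  0.0348] [[195.398  150.9828]]
brush 0.5 [ 0.652  -0.0351  0.0365] [[234.9119 145.5432]]
brush_tip 0.64 [ 0.5856 -0.0116  0.2363] [[255.7695  76.7104]]
```

View pics/w3.png

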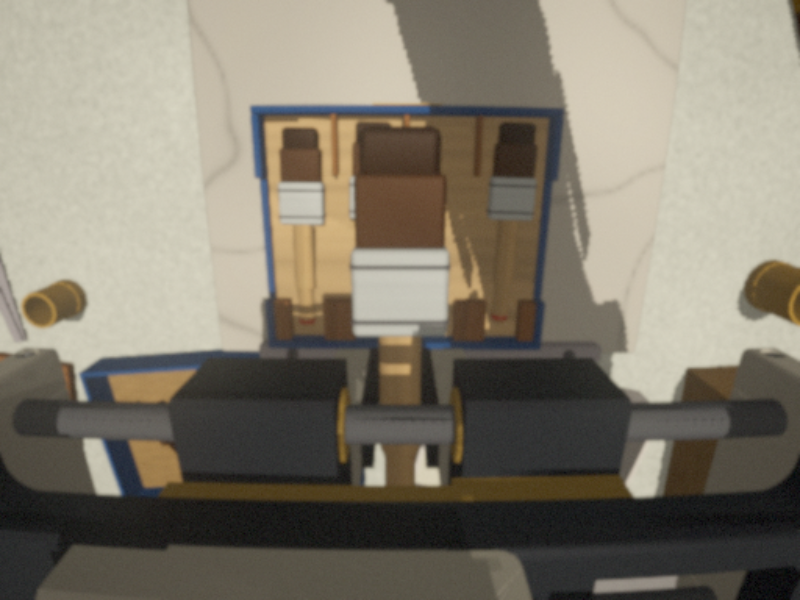

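The tray's rim corners are at (252,107), (563,112), (541,346) and (268,346). The free compartment lies between the held brush and the right-hand brush, centred near x=440.

```bash
python3 - <<'E'
from h import *
np.set_printoptions(precision=4,suppress=True)
z=np.load('w3.npz'); im=z['im']; T=z['T']; C=cam('wrist',T)
uv=np.array([(252,107),(563,112),(541,346),(268,346)])*.64
c=onplane('wrist',uv,.053,C); print(c)
m=c.mean(0); 
print('edges',np.linalg.norm(c[1]-c[0]),np.linalg.norm(c[2]-c[1]),np.linalg.norm(c[3]-c[2]),np.linalg.norm(c[0]-c[3]))
for a,b in((0,1),(3,2),(0,3),(1,2)): print(np.degrees(np.arctan2(*(c[b]-c[a])[[1,0]])))
# refine: fit rect to blue mask front/side rim via optimisation of projected outline
from scipy.optimize import minimize
hsv=cv2.cvtColor(im,cv2.COLOR_RGB2HSV); H,S,V=[hsv[...,i].astype(int) for i in range(3)]
blue=((H>100)&(H<130)&(S>110)).astype(np.uint8); blue[:, :150]=0; blue[:,370:]=0; blue[225:]=0
ys,xs=np.where(blue); w=onplane('wrist',np.c_[xs,ys],.053,C)
print('blue',blue.sum(), w.min(0),w.max(0))
# front rim outer boundary: per column first blue pixel
pts=[(x,np.where(blue[:110,x])[0].min()) for x in range(170,352) if blue[:110,x].any()]
f=onplane('wrist',pts,.053,C); k=np.polyfit(f[:,1],f[:,0],1); print('front edge x at y=0',k, np.degrees(np.arctan(k[0])))
# sides: mid low walls 16 -> z .041 ; outer front posts z .053 rows 72-110
for nm,fn in(('R',np.max),('L',np.min)):
    p=[(fn(np.where(blue[y])[0]),y) for y in range(72,105) if blue[y].any()]; g=onplane('wrist',p,.053,C); print(nm,np.median(g[:,1]),np.polyfit(g[:,0],g[:,1],1))
# held brush axis in image: handle/ferrule position in tool frame
E
```

```text
[[ 0.5651 -0.1181  0.053 ]
 [ 0.5603  0.1056  0.053 ]
 [ 0.7427  0.1119  0.053 ]
 [ 0.7507 -0.115   0.053 ]]
edges 0.22377719443739827 0.18252190169768986 0.22701572712064036 0.18561103430416692
91.21691353212516
92.0003769923474
0.9823326909395722
1.9883378653069101
blue 479 [ 0.561  -0.1178  0.053 ] [0.7465 0.1076 0.053 ]
front edge x at y=0 [-0.0258  0.5627] -1.4806059341358313
R -0.1151837222805751 [-0.9534  0.4485]
L -0.11669650875504493 [ 0.0391 -0.1396]
```

```bash
python3 - <<'E'
from h import *
go((.665,.0233,.08),-178.4);
E
```

```text
cm [ 1.22  3.35 16.95] deg [0.   0.01 0.37]
```

Emit:
move_arm([
  {"translation": [1.2, 3.3, 6], "rot": [0, 0, 0.4], "hand": 1},
  {"translation": [1.2, 3.3, 6], "rot": [0, 0, 0.4], "hand": 1},
  {"translation": [1.2, 3.3, 10], "rot": [0, 0, 0.4], "hand": 1},
  {"translation": [1.2, 3.3, 14], "rot": [0, 0, 0.4], "hand": 1},
  {"translation": [1.2, 3.3, 16.9], "rot": [0, 0, 0.4], "hand": 1},
  {"translation": [1.2, 3.3, 16.9], "rot": [0, 0, 0.4], "hand": 1},
  {"translation": [1.2, 3.3, 16.9], "rot": [0, 0, 0.4], "hand": 1},
])

```text
t: 6.85
eef_pos: [0.6647, 0.0229, 0.0794]
ee_rot: [-3.14, -0.003, -3.113]
force: [1.1, -0.4, 1.3]
width: 0.0157
gripper_force: 20.0
```

```bash
python3 - <<'E'
from h import *
np.set_printoptions(precision=4,suppress=True)
s=arm.get_state(); print(s['t'],s['eef_pos'],s['ee_rot'],s['width'],s['force'])
T=tool(); C=cam('wrist',T); im,d=arm.grab_frame('wrist'); np.savez('w4.npz',im=im,d=d,T=T)
save(cv2.resize(im[:270],(800,422)),'w4.png')
go((.665,.0233,.056),-178.4);
E
```

```text
6.85 [0.6647 0.0229 0.0794] [-3.1403 -0.003  -3.1133] 0.01574945103886004 [ 1.1118 -0.4133  1.2526]
cm [0.13 0.01 2.55] deg [-0.03  0.05  0.04]
```

View pics/w4.png

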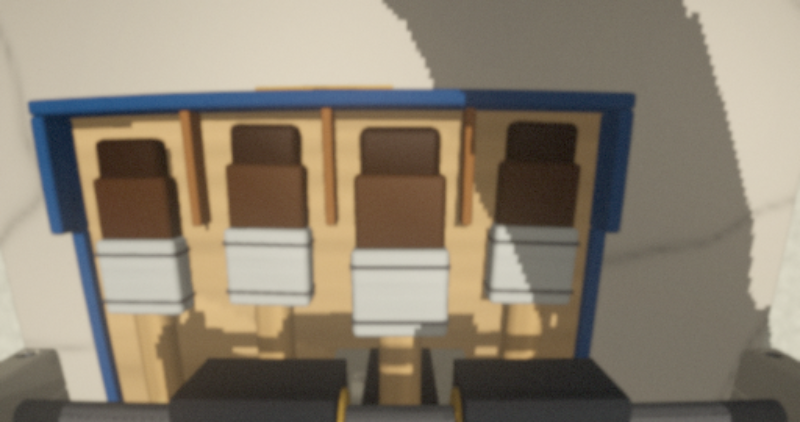

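The brush is centred in the free pocket: hair from 355 to 445 between ribs at 330 and 465. I'll lower it and let go.

Emit:
move_arm([
  {"translation": [0.1, 0, 1.5], "rot": [0, 0, 0], "hand": 1},
  {"translation": [0.1, 0, 2.4], "rot": [0, 0, 0], "hand": 1},
  {"translation": [0.1, 0, 2.45], "rot": [0, 0, 0], "hand": 1},
  {"translation": [0.1, 0, 2.45], "rot": [0, 0, 0], "hand": 1},
  {"translation": [0.1, 0, 2.45], "rot": [0, 0, 0], "hand": 1},
])

```text
t: 7.32
eef_pos: [0.6652, 0.0235, 0.0573]
ee_rot: [3.141, 0.002, -3.113]
force: [0.2, -0.5, -1.1]
width: 0.0156
gripper_force: 20.0
```

Emit:
move_arm([
  {"translation": [0, 0, 0], "rot": [0, 0, 0], "hand": 0.65},
  {"translation": [0, 0, 0], "rot": [0, 0, 0], "hand": 0.65},
  {"translation": [0, 0, 0], "rot": [0, 0, 0], "hand": 0.65},
  {"translation": [0, 0, -4], "rot": [0, 0, 0], "hand": 0.65},
  {"translation": [0, 0, -8], "rot": [0, 0, 0], "hand": 0.65},
  {"translation": [0, 0, -12], "rot": [0, 0, 0], "hand": 0.65},
  {"translation": [0, 0, -14], "rot": [0, 0, 0], "hand": 0.3},
  {"translation": [0, 0, -14], "rot": [0, 0, 0], "hand": 0.3},
])

```text
t: 7.98
eef_pos: [0.6673, 0.0238, 0.2029]
ee_rot: [3.14, 0.01, -3.113]
force: [0.3, -1.3, 0.2]
width: 0.0391
gripper_force: 0.0
```

```bash
python3 - <<'E'
from h import *
np.set_printoptions(precision=4,suppress=True)
s=arm.get_state(); print(s['t'],s['eef_pos'],s['ee_rot'],s['width'],s['force'])
T=tool(); C=cam('wrist',T); im,d=arm.grab_frame('wrist'); np.savez('w5.npz',im=im,d=d,T=T)
for n in ['front_edge','foot_fl','foot_fr','brush','brush_tip']:
    for r in arm.pinpoint(n,'wrist')[:4]:
        w=W(C,r['point']); print(n,round(r['p'],2),w,px('wrist',w,C))
save(cv2.resize(im[:270],(800,422)),'w5.png')
go((.44,.33,.25),-159); go((.47,.341,.15),-159); go((.6,.16,.25),-165)
E
```

```text
7.9833 [0.6673 0.0238 0.2029] [ 3.1403  0.0101 -3.1126] 0.03906764367177484 [ 0.2946 -1.3355  0.151 ]
front_edge 0.94 [ 0.5601 -0.0066  0.0246] [[228.9802  72.3363]]
front_edge 0.29 [ 0.6549 -0.0038  0.0331] [[230.5221 161.8639]]
foot_fl 0.7 [0.5708 0.0882 0.0232] [[317.2489  85.9126]]
foot_fr 0.93 [ 0.5777 -0.0998  0.0235] [[143.3211  88.1888]]
foot_fr 0.21 [ 0.741  -0.0983  0.023 ] [[155.7173 225.7268]]
brush 0.92 [0.6505 0.0785 0.0348] [[304.4803 160.3913]]
brush 0.71 [ 0.6517 -0.0308  0.0371] [[205.8444 159.1322]]
brush 0.69 [ 0.6625 -0.0862  0.0387] [[156.2504 167.766 ]]
brush 0.61 [0.6565 0.0212 0.0358] [[252.8737 164.3998]]
brush_tip 0.8 [0.5734 0.0225 0.0425] [[256.2692  85.5367]]
brush_tip 0.25 [ 0.5597 -0.0078  0.0295] [[227.4925  71.5254]]
cm [21.51 31.29 -5.53] deg [ -0.01  -0.14 -19.39]
cm [18.46 32.31  4.46] deg [ -0.01  -0.14 -19.39]
cm [ 5.99 13.84 -5.56] deg [ -0.01  -0.14 -13.39]
```

View pics/w5.png

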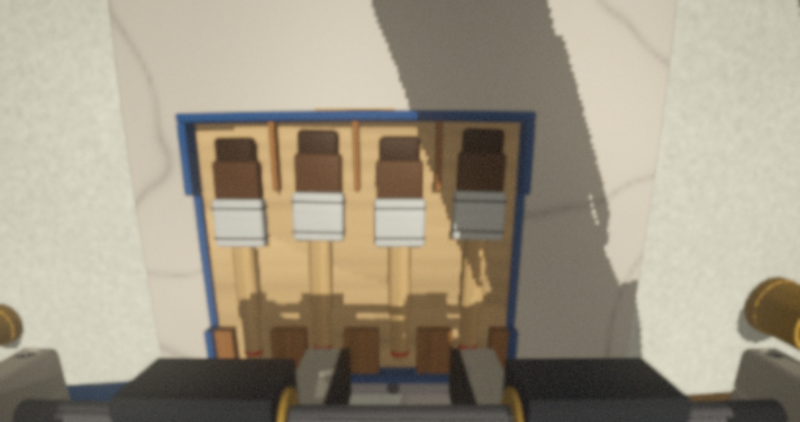

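All four brushes lie in their compartments and the new one is flat, at (400,190) to (400,350). Next is the wedge.

Emit:
move_arm([
  {"translation": [20.5, 31.3, -2], "rot": [0, 0, -19.4], "hand": 0.1},
  {"translation": [20.5, 31.3, -2], "rot": [0, 0, -19.4], "hand": 0.1},
  {"translation": [20.5, 31.3, -2], "rot": [0, 0, -19.4], "hand": 0.1},
  {"translation": [20.5, 31.3, -2], "rot": [0, 0, -19.4], "hand": 0.1},
  {"translation": [20.5, 31.3, -2], "rot": [0, 0, -19.4], "hand": 0.1},
  {"translation": [20.5, 31.3, -2], "rot": [0, 0, -19.4], "hand": 0.1},
  {"translation": [20.5, 31.3, -2], "rot": [0, 0, -19.4], "hand": 0.1},
  {"translation": [20.5, 31.3, -2], "rot": [0, 0, -19.4], "hand": 0.1},
])

```text
t: 8.95
eef_pos: [0.4725, 0.2977, 0.2128]
ee_rot: [-3.141, -0.001, -2.775]
force: [0.8, 0.7, -0.3]
width: 0.0786
gripper_force: 0.0
```

```bash
python3 - <<'E'
from h import *
s=arm.get_state(); print(s['t'],s['eef_pos'],s['ee_rot'],s['width'])
go((.50,.352,.18),-159)
E
```

```text
8.95 [0.47253605 0.29765648 0.21281208] [-3.14074650e+00 -1.40027188e-03 -2.77481991e+00] 0.07855307301685005
cm [-4.52  4.09  3.27] deg [-0.05 -0.08  0.01]
```

Emit:
move_arm([
  {"translation": [-7.5, 4.2, 2.3], "rot": [0, 0, 0], "hand": 0.1},
  {"translation": [-7.5, 4.2, 2.3], "rot": [0, 0, 0], "hand": 0.1},
  {"translation": [-7.5, 4.2, 2.3], "rot": [0, 0, 0], "hand": 0.1},
  {"translation": [-7.5, 4.2, 2.3], "rot": [0, 0, 0], "hand": 0.1},
  {"translation": [-7.5, 4.2, 2.3], "rot": [0, 0, 0], "hand": 0.1},
])

```text
t: 9.37
eef_pos: [0.5287, 0.3624, 0.1886]
ee_rot: [-3.14, -0.003, -2.775]
force: [-0.3, -0.4, -0.6]
width: 0.0791
gripper_force: 0.0
```

```bash
python3 - <<'E'
from h import *
np.set_printoptions(precision=4,suppress=True)
s=arm.get_state(); print(s['t'],s['eef_pos'],s['ee_rot'],s['width'])
T=tool(); C=cam('wrist',T); im,d=arm.grab_frame('wrist'); np.savez('w6.npz',im=im,d=d,T=T)
for n in ['wedge','wedge_nose']:
    for r in arm.pinpoint(n,'wrist')[:3]:
        w=W(C,r['point']); print(n,round(r['p'],2),w,px('wrist',w,C))
hsv=cv2.cvtColor(im,cv2.COLOR_RGB2HSV); H,S,V=[hsv[...,i].astype(int) for i in range(3)]
for nm,m,zz in(('tail',(H>14)&(H<32)&(S>130)&(V>60),.024),('dark',(H<14)&(S>80)&(V>15),.014)):
    n,l,st,_=cv2.connectedComponentsWithStats(m.astype(np.uint8))
    for i in range(1,n):
        if st[i,4]<300: continue
        ys,xs=np.where(l==i); w=onplane('wrist',np.c_[xs,ys],zz,C)[:,:2]; r=cv2.minAreaRect((w*1000).astype(np.float32))
        print(nm,st[i],w.mean(0),np.round(r[0],1),np.round(r[1],1),r[2])
save(im,'w6.png')
E
```

```text
9.3667 [0.5287 0.3624 0.1886] [-3.1399 -0.0032 -2.7746] 0.07905009501554926
wedge 0.67 [ 0.4398  0.4837 -0.001 ] [[378.569  138.5208]]
wedge 0.62 [ 0.4928  0.3456 -0.002 ] [[252.8279 137.6848]]
wedge_nose 0.91 [ 0.561   0.3795 -0.0015] [[258.8051 199.3767]]
wedge_nose 0.91 [ 0.3395  0.3774 -0.0006] [[332.5685  13.7616]]
wedge_nose 0.68 [ 0.4657  0.5281 -0.0011] [[400.3075 171.709 ]]
tail [  56    0   65   28 1193] [0.4268 0.15  ] [431.2 146. ] [25.4 67.2] 17.510086059570312
tail [238  76  35  25 841] [0.441 0.329] [441.3 328.8] [23.7 35. ] 21.00592041015625
tail [353  95  30  27 490] [0.4166 0.4466] [416.8 446.7] [20.6 27.5] 56.7111701965332
tail [109 249  22  45 444] [0.7102 0.2432] [707.3 245.2] [69.6 25.6] 9.263314247131348
tail [380 248  22  46 381] [0.5838 0.5721] [582.6 568. ] [70.5 24.6] 34.29547882080078
tail [ 176  285   41   37 1136] [0.7149 0.3495] [715.5 348.5] [64.2 47.9] 8.843935012817383
tail [ 216  300  284   21 2566] [0.6464 0.5831] [651.2 564.8] [ 22.5 395.3] 21.213016510009766
dark [302   0  39  22 493] [0.343  0.3633] [346.2 363.3] [19.7 38.4] 22.195438385009766
dark [ 241  101   32   96 1687] [0.4983 0.3533] [502.7 354.6] [107.9  33.8] 21.90220832824707
dark [ 364  110   45   67 1326] [0.4421 0.489 ] [442.7 489.4] [74.7 26.6] 54.125152587890625
```

View pics/w6.png

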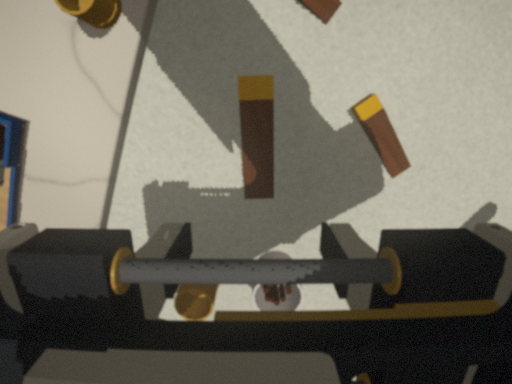

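The picture shows the large wedge at (257,137), tail (255,88), nose (259,198). Its axis is about 22° in the world frame.

```bash
python3 - <<'E'
from h import *
z=np.load('w6.npz'); C=cam('wrist',z['T']); print(onplane('wrist',[(258.8,198.5)],.003,C),onplane('wrist',[(255.3,75.5)],.024,C))
go((.447,.3315,.10),-158); go((.447,.3315,.018),-158)
E
```

```text
[[0.55849942 0.37850438 0.003     ]] [[0.42973886 0.32458271 0.024     ]]
cm [8.74 0.1  9.09] deg [-0.    0.   -1.02]
cm [ 8.74  0.1  17.29] deg [-0.    0.   -1.02]
```

Emit:
move_arm([
  {"translation": [8.8, 0.1, 4], "rot": [0, 0, -1.3], "hand": 0.2},
  {"translation": [8.8, 0.1, 8], "rot": [0, 0, -1.3], "hand": 0.2},
  {"translation": [8.8, 0.1, 12], "rot": [0, 0, -1.3], "hand": 0.2},
  {"translation": [8.8, 0.1, 16], "rot": [0, 0, -1.3], "hand": 0.2},
  {"translation": [8.8, 0.1, 17.2], "rot": [0, 0, -1.3], "hand": 0.2},
  {"translation": [8.8, 0.1, 17.2], "rot": [0, 0, -1.3], "hand": 0.2},
  {"translation": [8.8, 0.1, 17.2], "rot": [0, 0, -1.3], "hand": 0.2},
])

```text
t: 10.1
eef_pos: [0.4462, 0.3312, 0.0183]
ee_rot: [-3.141, -0.001, -2.752]
force: [-0.0, 0.4, 0.5]
width: 0.0702
gripper_force: 0.0
```

Emit:
move_arm([
  {"translation": [0, 0, 0], "rot": [0, 0, 0], "hand": 1},
  {"translation": [0, 0, 0], "rot": [0, 0, 0], "hand": 1},
  {"translation": [0, 0, 0], "rot": [0, 0, 0], "hand": 1},
  {"translation": [0, 0, 0], "rot": [0, 0, 0], "hand": 1},
  {"translation": [0, 0, 0], "rot": [0, 0, 0], "hand": 1},
  {"translation": [0, 0, 0], "rot": [0, 0, 0], "hand": 1},
  {"translation": [0, 0, 0], "rot": [0, 0, 0], "hand": 1},
  {"translation": [0, 0, 0], "rot": [0, 0, 0], "hand": 1},
], squeeze=45)

```text
t: 10.77
eef_pos: [0.4468, 0.3321, 0.0189]
ee_rot: [3.142, 0.0, -2.752]
force: [-0.3, -1.5, 5.2]
width: 0.0352
gripper_force: 45.0
```

```bash
python3 - <<'E'
from h import *
s=arm.get_state(); print(s['t'],s['eef_pos'],s['ee_rot'],s['width'],s['gripper_force'],s['force'])
go((.447,.25,.17),-158); go((.435,-.008,.17),-178.4)
E
```

```text
10.7667 [0.446763   0.33211456 0.01891631] [ 3.14157406e+00  2.43795868e-04 -2.75198839e+00] 0.03522873161829139 44.99309062957764 [-0.25745121 -1.4553021   5.1540013 ]
cm [  3.09  -7.6  -15.11] deg [0.   0.01 0.32]
cm [ 14.   -31.02 -15.11] deg [0.000e+00 1.000e-02 2.072e+01]
```

Emit:
move_arm([
  {"translation": [0, 0, -4], "rot": [0, 0, 0], "hand": 1},
  {"translation": [0, 0, -8], "rot": [0, 0, 0], "hand": 1},
  {"translation": [0, 0, -12], "rot": [0, 0, 0], "hand": 1},
  {"translation": [0, 0, -15], "rot": [0, 0, 0], "hand": 1},
  {"translation": [14, -31, -15], "rot": [0, 0, 20.7], "hand": 1},
  {"translation": [14, -31, -15], "rot": [0, 0, 20.7], "hand": 1},
  {"translation": [14, -31, -15], "rot": [0, 0, 20.7], "hand": 1},
  {"translation": [14, -31, -15], "rot": [0, 0, 20.7], "hand": 1},
])

```text
t: 11.43
eef_pos: [0.4401, 0.1639, 0.1685]
ee_rot: [3.141, -0.0, -3.12]
force: [1.3, -0.0, -0.3]
width: 0.0357
gripper_force: 45.0
```

```bash
python3 - <<'E'
from h import *
s=arm.get_state(); print(s['t'],s['eef_pos'],s['ee_rot'],s['width'],s['gripper_force'],s['force'])
go((.435,-.008,.17),-178.4)
E
```

```text
11.4333 [0.44008054 0.16392024 0.16848809] [ 3.14127471e+00 -1.29404401e-04 -3.11984660e+00] 0.035704066976300144 44.992722272872925 [ 1.32017908 -0.02471121 -0.29013366]
cm [  0.88 -17.18  -0.16] deg [ 0.02 -0.01 -0.35]
```

Emit:
move_arm([
  {"translation": [1.1, -17.3, 0], "rot": [0, 0, -0.3], "hand": 1},
  {"translation": [1.1, -17.3, 0], "rot": [0, 0, -0.3], "hand": 1},
  {"translation": [1.1, -17.3, 0], "rot": [0, 0, -0.3], "hand": 1},
  {"translation": [1.1, -17.3, 0], "rot": [0, 0, -0.3], "hand": 1},
  {"translation": [1.1, -17.3, 0], "rot": [0, 0, -0.3], "hand": 1},
  {"translation": [1.1, -17.3, 5], "rot": [0, 0, -0.3], "hand": 1},
  {"translation": [1.1, -17.3, 8], "rot": [0, 0, -0.3], "hand": 1},
  {"translation": [1.1, -17.3, 8], "rot": [0, 0, -0.3], "hand": 1},
])

```text
t: 12.1
eef_pos: [0.4304, -0.0096, 0.0833]
ee_rot: [-3.139, -0.01, -3.111]
force: [-1.7, -1.3, -1.5]
width: 0.0353
gripper_force: 45.0
```

```bash
python3 - <<'E'
from h import *
np.set_printoptions(precision=4,suppress=True)
s=arm.get_state(); print(s['t'],s['eef_pos'],s['ee_rot'],s['width'],s['gripper_force'],s['force'])
im,d=arm.grab_frame('scene'); np.savez('s1.npz',im=im,d=d); C=cam('scene')
for n in ['front_edge','wedge','wedge_nose','foot_fl','foot_fr','tray']:
    for r in arm.pinpoint(n,'scene')[:3]:
        w=W(C,r['point']); print(n,round(r['p'],2),w,px('scene',w,C))
save(cv2.resize(im,(800,600)),'s1.png'); print(C)
go((.4285,-.0105,.0445),-178.4)
E
```

```text
12.1 [ 0.4304 -0.0096  0.0833] [-3.1393 -0.0095 -3.1112] 0.03528511509699684 44.98952507972717 [-1.6693 -1.2967 -1.522 ]
front_edge 0.62 [ 0.5578 -0.0022  0.0316] [[252.8469 202.8581]]
wedge 0.9 [ 0.4828 -0.0034  0.0652] [[240.8844 181.3376]]
wedge 0.57 [0.3242 0.3305 0.0065] [[295.7754 130.1873]]
wedge 0.52 [ 0.6478 -0.0269  0.0421] [[260.9683 223.5459]]
wedge_nose 0.83 [ 0.5501 -0.0069  0.0668] [[250.4453 195.1111]]
wedge_nose 0.71 [0.4644 0.5324 0.0049] [[360.826  133.4783]]
wedge_nose 0.46 [0.3351 0.3795 0.009 ] [[307.9921 126.8671]]
foot_fl 0.88 [0.5719 0.0862 0.0297] [[277.8414 195.3276]]
foot_fl 0.19 [ 0.6521 -0.0056  0.0247] [[267.2875 224.8727]]
foot_fr 0.61 [ 0.5807 -0.0988  0.0258] [[230.5594 221.118 ]]
foot_fr 0.34 [ 0.6504 -0.0278  0.0371] [[261.137  225.1875]]
tray 0.9 [ 0.6529 -0.0062  0.0235] [[267.2517 225.3393]]
tray 0.71 [0.4205 0.1566 0.0293] [[271.1674 158.903 ]]
[[ 0.5081  0.6647 -0.5477  1.3348]
 [ 0.8613 -0.3955  0.319  -0.4807]
 [-0.0046 -0.6338 -0.7735  1.2096]
 [ 0.      0.      0.      1.    ]]
cm [ 0.77 -0.33  4.58] deg [0.06 0.18 0.37]
```

View pics/s1.png

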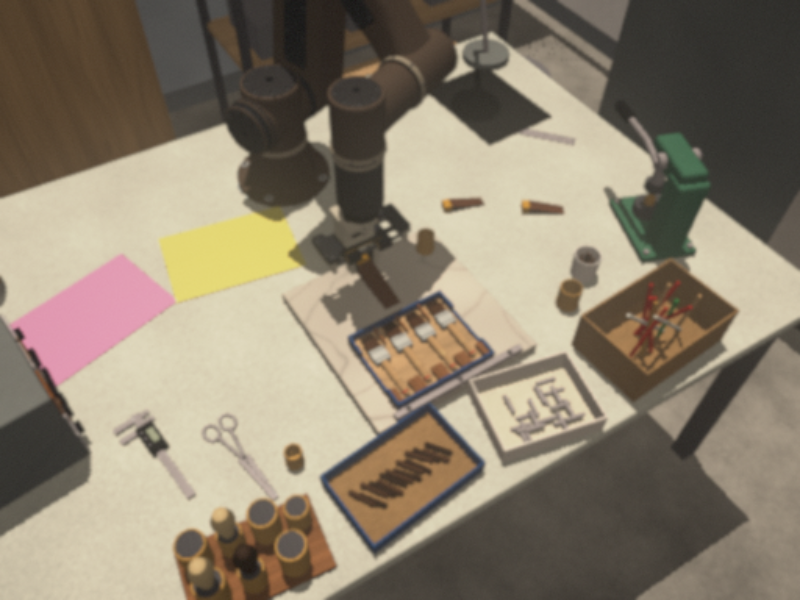

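The picture shows the gripped wedge at (378,280) pointing at the middle of the tray's front edge. I'm lowering it onto the marble.

Emit:
move_arm([
  {"translation": [0.5, -0.1, 2], "rot": [0, 0, 0.2], "hand": 1},
  {"translation": [0.5, -0.1, 3], "rot": [0, 0, 0.2], "hand": 1},
  {"translation": [0.5, -0.1, 3.6], "rot": [0, 0, 0.2], "hand": 1},
  {"translation": [0.5, -0.1, 3.8], "rot": [0, 0, 0.2], "hand": 1},
  {"translation": [0.5, -0.1, 3.8], "rot": [0, 0, 0.2], "hand": 1},
  {"translation": [0.5, -0.1, 3.8], "rot": [0, 0, 0.2], "hand": 1},
  {"translation": [0.5, -0.1, 3.8], "rot": [0, 0, 0.2], "hand": 1},
])

```text
t: 13.03
eef_pos: [0.4304, -0.0086, 0.0513]
ee_rot: [3.141, 0.001, -3.111]
force: [-0.4, -0.0, -1.4]
width: 0.0358
gripper_force: 45.0
```

```bash
python3 - <<'E'
from h import *
np.set_printoptions(precision=4,suppress=True)
s=arm.get_state(); print(s['t'],s['eef_pos'],s['ee_rot'],s['width'],s['gripper_force'],s['force'],s['moment'])
T=tool(); C=cam('wrist',T); im,d=arm.grab_frame('wrist')
C=cam('scene'); im,d=arm.grab_frame('scene')
for n in ['front_edge','wedge','wedge_nose']:
    for r in arm.pinpoint(n,'scene')[:1]:
        w=W(C,r['point']); print(n,round(r['p'],2),w)
go((.4285,-.0105,.0437),-178.4)
E
```

```text
13.0333 [ 0.4304 -0.0086  0.0513] [ 3.1412  0.0012 -3.1113] 0.03583523665539939 44.989827275276184 [-0.3792 -0.0071 -1.414 ] [ 0.063  -0.1602 -0.0171]
front_edge 0.82 [ 0.5582 -0.0026  0.0338]
wedge 0.69 [0.3271 0.3312 0.0021]
wedge_nose 0.85 [ 0.5502 -0.0042  0.0389]
cm [ 0.15 -0.16  0.72] deg [0.01 0.03 0.12]
```

Emit:
move_arm([
  {"translation": [0.1, -0.15, 0.4], "rot": [0, 0, 0.1], "hand": 1},
  {"translation": [0.1, -0.15, 0.6], "rot": [0, 0, 0.1], "hand": 1},
  {"translation": [0.1, -0.15, 0.7], "rot": [0, 0, 0.1], "hand": 1},
  {"translation": [0.1, -0.15, 0.75], "rot": [0, 0, 0.1], "hand": 1},
  {"translation": [0.1, -0.15, 0.75], "rot": [0, 0, 0.1], "hand": 1},
  {"translation": [0.1, -0.15, 0.75], "rot": [0, 0, 0.1], "hand": 1},
])

```text
t: 13.78
eef_pos: [0.4285, -0.0106, 0.0438]
ee_rot: [-3.141, -0.001, -3.113]
force: [-7.1, 0.5, 18.6]
width: 0.0358
gripper_force: 45.0
```

```bash
python3 - <<'E'
from h import *
np.set_printoptions(precision=4,suppress=True)
s=arm.get_state(); print(s['t'],s['eef_pos'],s['ee_rot'],s['width'],s['gripper_force'],s['force'],s['moment'])
E
```

```text
13.7833 [ 0.4285 -0.0106  0.0438] [-3.1411 -0.0006 -3.1131] 0.0357940160009832 44.99830484390259 [-7.118   0.4937 18.5507] [ 0.5109  2.433  -0.0614]
```

Emit:
move_arm([
  {"translation": [0, 0, -0.04], "rot": [0, 0, 0], "hand": 1},
  {"translation": [-0.5, 0, -0.04], "rot": [0, 0, 0], "hand": 1},
  {"translation": [-1.0, 0, -0.04], "rot": [0, 0, 0], "hand": 1},
  {"translation": [-1.5, 0, -0.04], "rot": [0, 0, 0], "hand": 1},
  {"translation": [-2.0, 0, -0.04], "rot": [0, 0, 0], "hand": 1},
  {"translation": [-2.0, 0, -0.04], "rot": [0, 0, 0], "hand": 1},
  {"translation": [-2.0, 0, -0.04], "rot": [0, 0, 0], "hand": 1},
], squeeze=55)

```text
t: 14.37
eef_pos: [0.4429, -0.0125, 0.0436]
ee_rot: [-3.138, -0.011, -3.115]
force: [-23.3, -2.5, 35.9]
width: 0.0356
gripper_force: 55.0
```

```bash
python3 - <<'E'
from h import *
np.set_printoptions(precision=4,suppress=True)
s=arm.get_state(); print(s['t'],s['eef_pos'],s['ee_rot'],s['width'],s['gripper_force'],s['force'],s['moment'])
C=cam('scene'); im,d=arm.grab_frame('scene'); np.savez('s2.npz',im=im,d=d)
T=tool(); Cw=cam('wrist',T); im,d=arm.grab_frame('wrist'); np.savez('w7.npz',im=im,d=d,T=T)
arm.grab_frame('top')
for cn,CC in(('scene',C),('wrist',Cw),('top',cam('top'))):
  for n in ['front_edge','foot_fl','foot_fr']:
    for r in arm.pinpoint(n,cn)[:1]:
        w=W(CC,r['point']); print(cn,n,round(r['p'],2),w)
E
```

```text
14.3667 [ 0.4429 -0.0125  0.0436] [-3.1378 -0.0107 -3.1147] 0.03556442941573987 55.03331959247589 [-23.3027  -2.5367  35.887 ] [-0.8148  8.1128 -0.1184]
scene front_edge 0.92 [ 0.5592 -0.0036  0.0333]
scene foot_fl 0.95 [0.5729 0.0891 0.0302]
scene foot_fr 0.74 [ 0.5817 -0.1007  0.0291]
top front_edge 0.75 [ 0.5608 -0.0081  0.0267]
top foot_fl 0.56 [0.5734 0.088  0.0272]
top foot_fr 0.82 [ 0.582  -0.0982  0.0265]
```

Emit:
move_arm([
  {"translation": [0, 0, -0.1], "rot": [0, 0, 0], "hand": 1},
  {"translation": [0, 0, -0.1], "rot": [0, 0, 0], "hand": 1},
  {"translation": [0, 0, -0.1], "rot": [0, 0, 0], "hand": 1},
])

```text
t: 15.22
eef_pos: [0.4491, -0.0098, 0.0444]
ee_rot: [3.141, 0.0, -3.113]
force: [0.2, 0.0, -1.0]
width: 0.0358
gripper_force: 55.0
```

```bash
python3 - <<'E'
from h import *
np.set_printoptions(precision=4,suppress=True)
s=arm.get_state(); print(s['t'],s['eef_pos'],s['ee_rot'],s['width'],s['gripper_force'],s['force'],s['moment'])
E
```

```text
15.2167 [ 0.4491 -0.0098  0.0444] [ 3.1414  0.0005 -3.1133] 0.035784166759611546 54.992051124572754 [ 0.1875  0.0099 -0.9615] [ 0.0419 -0.1837 -0.0207]
```

Emit:
move_arm([
  {"translation": [-0.4, 0, 0.03], "rot": [0, 0, 0], "hand": 1},
  {"translation": [-0.8, 0, 0.03], "rot": [0, 0, 0], "hand": 1},
  {"translation": [-1.2, 0, 0.03], "rot": [0, 0, 0], "hand": 1},
  {"translation": [-1.6, 0, 0.03], "rot": [0, 0, 0], "hand": 1},
  {"translation": [-1.6, 0, 0.03], "rot": [0, 0, 0], "hand": 1},
  {"translation": [-1.6, 0, 0.03], "rot": [0, 0, 0], "hand": 1},
  {"translation": [-1.6, 0, 0.03], "rot": [0, 0, 0], "hand": 1},
])

```text
t: 15.8
eef_pos: [0.4607, -0.0109, 0.0436]
ee_rot: [-3.139, -0.008, -3.114]
force: [-15.7, 0.9, 18.8]
width: 0.0353
gripper_force: 55.0
```

```bash
cat > m.py <<'E'
from h import *
np.set_printoptions(precision=4,suppress=True)
s=arm.get_state(); print(s['t'],s['eef_pos'],s['ee_rot'],s['width'],s['gripper_force'],s['force'],s['moment'])
for cn in('scene','top'):
  CC=cam(cn); arm.grab_frame(cn)
  for n in ['front_edge','foot_fl','foot_fr','wedge_nose','tray']:
    for r in arm.pinpoint(n,cn)[:1]:
        w=W(CC,r['point']); print(cn,n,round(r['p'],2),w)
E
python3 m.py
```

```text
15.8 [ 0.4607 -0.0109  0.0436] [-3.1391 -0.0084 -3.1141] 0.0353116907979355 55.009430050849915 [-15.7028   0.949   18.8115] [0.2094 5.7346 0.1476]
scene front_edge 0.61 [ 0.5587 -0.0059  0.0352]
scene foot_fl 0.63 [0.573  0.0872 0.0279]
scene foot_fr 0.69 [ 0.5826 -0.0981  0.0296]
scene wedge_nose 0.73 [0.3371 0.3818 0.0061]
scene tray 0.7 [ 0.659  -0.0024  0.0237]
top front_edge 0.77 [ 0.564  -0.0059  0.0303]
top foot_fl 0.74 [0.5777 0.0909 0.0282]
top foot_fr 0.74 [ 0.5845 -0.1006  0.026 ]
top wedge_nose 0.9 [0.464  0.5288 0.0089]
top tray 0.81 [ 0.6567 -0.      0.0257]
```

Emit:
move_arm([
  {"translation": [0, 0, -0.02], "rot": [0, 0, 0], "hand": 1},
  {"translation": [0, 0, -0.02], "rot": [0, 0, 0], "hand": 1},
  {"translation": [0, 0, -0.02], "rot": [0, 0, 0], "hand": 1},
  {"translation": [0, 0, -0.02], "rot": [0, 0, 0], "hand": 1},
])

```text
t: 16.73
eef_pos: [0.4613, -0.0107, 0.0437]
ee_rot: [-3.139, -0.007, -3.114]
force: [-13.2, 0.1, 12.2]
width: 0.0356
gripper_force: 55.0
```

```bash
python3 m.py
```

```text
16.7333 [ 0.4613 -0.0107  0.0437] [-3.1395 -0.0073 -3.1144] 0.03555625901721718 54.999732971191406 [-13.1631   0.1148  12.2473] [-0.0795  4.3869 -0.0031]
scene front_edge 0.8 [ 0.5603 -0.0068  0.0336]
scene foot_fl 0.79 [0.5731 0.0869 0.028 ]
scene foot_fr 0.81 [ 0.5801 -0.1007  0.029 ]
scene wedge_nose 0.87 [ 0.5828 -0.0016  0.0289]
scene tray 0.63 [ 0.6567 -0.0037  0.0243]
top front_edge 0.77 [ 0.5646 -0.0061  0.0285]
top foot_fl 0.89 [0.5762 0.0909 0.0279]
top foot_fr 0.66 [ 0.5836 -0.1021  0.0252]
top wedge_nose 0.61 [0.4652 0.5273 0.0066]
top tray 0.59 [ 0.6549 -0.0033  0.0297]
```

```bash
cat > lift.py <<'E'
from h import *
np.set_printoptions(precision=2,suppress=True)
s=arm.get_state(); print(s['t'],s['eef_pos'].round(4),s['ee_rot'].round(4),s['width'],s['force'].round(1))
b=np.load('top.npz'); d0=b['d']; i0=b['im'].astype(float)
fr=[arm.grab_frame('top') for _ in range(3)]; d1=np.median([f[1] for f in fr],0); i1=np.median([f[0] for f in fr],0)
v,u=np.mgrid[:384,:512]; C=cam('top')
P=((rays('top',np.c_[u.ravel(),v.ravel()])*d0.reshape(-1,1))@C[:3,:3].T+C[:3,3]).reshape(384,512,3)
y=np.array([.6555,-.004]); c,sn=np.cos(np.radians(1.6)),np.sin(np.radians(1.6))
X=(P[...,0]-y[0])*c+(P[...,1]-y[1])*sn; Y=-(P[...,0]-y[0])*sn+(P[...,1]-y[1])*c
dz=(d0-d1)*1000; ok=(d0>0)&(d1>0)&(abs(dz)<12)
def st(m): m=m&ok; return m.sum(),np.median(dz[m]),np.mean(dz[m]),dz[m].std()/max(1,m.sum())**.5
fl=(abs(Y)<108)&~((Y>-2)&(Y<54))
for a in range(-88,90,22): print('tray x',a,*st(fl&(X*1000>a)&(X*1000<a+22)) if 0 else st((abs(Y*1000)<108)&~((Y*1000>-2)&(Y*1000<54))&(X*1000>a)&(X*1000<a+22)))
print('left',st((Y*1000>58)&(Y*1000<106)&(X*1000>-88)&(X*1000<-45)),'right',st((Y*1000<-58)&(Y*1000>-106)&(X*1000>-88)&(X*1000<-45)))
print('slab L/R of tray',st((abs(Y*1000)>125)&(abs(Y*1000)<160)&(abs(X*1000)<80)))
E
python3 lift.py
```

```text
17.3333 [ 0.46 -0.01  0.04] [-3.14 -0.01 -3.11] 0.035519284078507476 [-12.9  -0.1  13. ]
tray x -88 364 0.23722649 0.08764699 0.19380933155794833
tray x -66 393 0.60105324 0.42920348 0.1626415289423572
tray x -44 401 0.00166893 -0.0022343732 0.16936136792708176
tray x -22 378 0.4313588 0.5353503 0.17431953950409335
tray x 0 381 0.3373623 0.2945433 0.1703527666608901
tray x 22 399 0.4864931 0.37989792 0.1626147516136338
tray x 44 406 0.11652708 -0.16343445 0.17580362100867278
tray x 66 386 0.2245903 0.22157703 0.17594840393390349
tray x 88 345 -0.500679 -0.41253707 0.24487892958128926
left (np.int64(225), np.float32(0.3310442), np.float32(0.19611515), np.float64(0.22930080095926922)) right (np.int64(221), np.float32(0.6015301), np.float32(0.41696656), np.float64(0.22521677270264678))
slab L/R of tray (np.int64(1230), np.float32(0.098228455), np.float32(0.04799851), np.float64(0.09318834605144624))
```

The lift so far is about 0 mm by depth differencing, so I'm pushing on.

Emit:
move_arm([
  {"translation": [-0.4, 0, -0.04], "rot": [0, 0, 0], "hand": 1},
  {"translation": [-0.8, 0, -0.05], "rot": [0, 0, 0], "hand": 1},
  {"translation": [-1.2, 0, -0.05], "rot": [0, 0, 0], "hand": 1},
  {"translation": [-1.2, 0, -0.05], "rot": [0, 0, 0], "hand": 1},
  {"translation": [-1.2, 0, -0.05], "rot": [0, 0, 0], "hand": 1},
  {"translation": [-1.2, 0, -0.05], "rot": [0, 0, 0], "hand": 1},
])

```text
t: 17.98
eef_pos: [0.4755, -0.0096, 0.0441]
ee_rot: [-3.141, -0.003, -3.114]
force: [-4.0, -1.1, -2.1]
width: 0.0357
gripper_force: 55.0
```

```bash
python3 lift.py
```

```text
17.9833 [ 0.48 -0.01  0.04] [-3.14 -0.   -3.11] 0.035698274039004295 [-4.  -1.1 -2.1]
tray x -88 358 2.5529265 2.2115738 0.20751109055855926
tray x -66 392 3.1242967 2.8256376 0.16148298879705594
tray x -44 403 2.0302534 1.8394097 0.15894826175944793
tray x -22 371 2.0389557 2.0791771 0.17404686234916694
tray x 0 382 1.540482 1.430187 0.15682986539119184
tray x 22 399 1.2952089 1.1503458 0.15097206204635238
tray x 44 410 0.36114454 0.14047274 0.1812136377481067
tray x 66 384 0.19580126 0.40633476 0.17690047660948113
tray x 88 349 -0.6610155 -0.6496046 0.25262304823967513
left (np.int64(223), np.float32(2.5461912), np.float32(2.528708), np.float64(0.23563482515678788)) right (np.int64(218), np.float32(2.6700497), np.float32(2.322652), np.float64(0.2439013184464786))
slab L/R of tray (np.int64(1229), np.float32(0.051021576), np.float32(0.037683412), np.float64(0.09169168302603523))
```

Emit:
move_arm([
  {"translation": [-0.3, 0, 0.0], "rot": [0, 0, 0], "hand": 1},
  {"translation": [-0.7, 0, 0.0], "rot": [0, 0, 0], "hand": 1},
  {"translation": [-0.7, 0, 0.02], "rot": [0, 0, 0], "hand": 1},
  {"translation": [-0.7, 0, 0.03], "rot": [0, 0, 0], "hand": 1},
  {"translation": [-0.7, 0, 0.03], "rot": [0, 0, 0], "hand": 1},
  {"translation": [-0.7, 0, 0.03], "rot": [0, 0, 0], "hand": 1},
])

```text
t: 18.63
eef_pos: [0.4836, -0.009, 0.0444]
ee_rot: [-3.141, -0.0, -3.113]
force: [-2.2, -1.8, -3.3]
width: 0.0355
gripper_force: 55.0
```

```bash
python3 lift.py
```

```text
18.6333 [ 0.48 -0.01  0.04] [-3.14 -0.   -3.11] 0.035477312138008366 [-2.2 -1.8 -3.3]
tray x -88 354 4.0920377 3.5843222 0.21563039504179046
tray x -66 389 4.310608 4.171535 0.16234017561022077
tray x -44 402 3.3398867 3.089411 0.16040144351334554
tray x -22 367 2.993226 2.9270177 0.16512029188782698
tray x 0 381 2.0827055 2.107034 0.16752907939542117
tray x 22 399 1.9030571 1.9345535 0.15560953680706968
tray x 44 407 0.7170439 0.39770946 0.18245844564254662
tray x 66 384 0.42563677 0.51696193 0.18035381312477425
tray x 88 341 -0.90301037 -0.6013952 0.24791164759736295
left (np.int64(220), np.float32(4.4243336), np.float32(3.987707), np.float64(0.250407199264074)) right (np.int64(219), np.float32(4.12035), np.float32(3.8859055), np.float64(0.23826867444057862))
slab L/R of tray (np.int64(1231), np.float32(0.12385845), np.float32(0.07772958), np.float64(0.09161824767969423))
```

Feet are up about 4.2 mm, but the hand carries part of the load (Fz −3 N), so I'm settling the wedge onto the marble.

Emit:
move_arm([
  {"translation": [0, 0, 0.03], "rot": [0, 0, 0], "hand": 1},
  {"translation": [-0.05, 0, 0.06], "rot": [0, 0, 0], "hand": 1},
  {"translation": [-0.1, 0, 0.07], "rot": [0, 0, 0], "hand": 1},
  {"translation": [-0.1, 0, 0.07], "rot": [0, 0, 0], "hand": 1},
  {"translation": [-0.1, 0, 0.07], "rot": [0, 0, 0], "hand": 1},
  {"translation": [-0.1, 0, 0.07], "rot": [0, 0, 0], "hand": 1},
])

```text
t: 19.28
eef_pos: [0.4846, -0.0089, 0.0439]
ee_rot: [-3.142, -0.0, -3.113]
force: [-4.4, -0.5, -3.1]
width: 0.0358
gripper_force: 55.0
```

```bash
python3 lift.py
```

```text
19.2833 [ 0.48 -0.01  0.04] [-3.14 -0.   -3.11] 0.03580220907275352 [-4.4 -0.5 -3.1]
tray x -88 351 4.090309 3.500916 0.22183367608670554
tray x -66 389 4.2021275 4.070901 0.1684814801994658
tray x -44 400 3.1647682 3.0209002 0.16057381629943848
tray x -22 370 2.8825998 2.875549 0.1685787237784939
tray x 0 382 2.3528337 2.3147948 0.16183762867991355
tray x 22 398 1.6803145 1.7304933 0.15932476156962325
tray x 44 410 0.51265955 0.43266374 0.18876741997763768
tray x 66 383 0.5198717 0.6321995 0.17596236857944875
tray x 88 343 -0.5941391 -0.5526774 0.25161551703857576
left (np.int64(218), np.float32(4.2970777), np.float32(3.8045096), np.float64(0.23460540147959838)) right (np.int64(219), np.float32(3.963232), np.float32(3.732714), np.float64(0.26383183230254414))
slab L/R of tray (np.int64(1230), np.float32(-0.06300211), np.float32(-0.018188436), np.float64(0.09154084694522878))
```

Fz is still about −3 N, so I'll lower further in small steps until the marble pushes back.

Emit:
move_arm([
  {"translation": [0, 0, 0.02], "rot": [0, 0, 0], "hand": 1},
  {"translation": [0, 0, 0.04], "rot": [0, 0, 0], "hand": 1},
  {"translation": [0, 0, 0.04], "rot": [0, 0, 0], "hand": 1},
  {"translation": [0, 0, 0.04], "rot": [0, 0, 0], "hand": 1},
  {"translation": [0, 0, 0.04], "rot": [0, 0, 0], "hand": 1},
])

```text
t: 19.85
eef_pos: [0.4846, -0.0088, 0.0438]
ee_rot: [-3.142, -0.0, -3.113]
force: [-5.8, -0.6, 2.5]
width: 0.0355
gripper_force: 55.0
```

```bash
python3 lift.py|head -3
```

```text
19.85 [ 0.48 -0.01  0.04] [-3.14 -0.   -3.11] 0.035507042330995865 [-5.8 -0.6  2.5]
tray x -88 353 4.142761 3.415654 0.21606793314379633
tray x -66 386 4.126668 4.1494665 0.15957305024116955
```

Emit:
move_arm([
  {"translation": [0, 0, 0.01], "rot": [0, 0, 0], "hand": 1},
  {"translation": [0, 0, 0.01], "rot": [0, 0, 0], "hand": 1},
  {"translation": [0, 0, 0.01], "rot": [0, 0, 0], "hand": 1},
  {"translation": [0, 0, 0.01], "rot": [0, 0, 0], "hand": 1},
  {"translation": [0, 0, 0.01], "rot": [0, 0, 0], "hand": 1},
  {"translation": [0, 0, 0.01], "rot": [0, 0, 0], "hand": 1},
])

```text
t: 20.5
eef_pos: [0.4846, -0.0088, 0.0438]
ee_rot: [-3.142, -0.0, -3.113]
force: [-6.3, 0.2, 2.5]
width: 0.0353
gripper_force: 55.0
```

```bash
python3 lift.py; python3 -c "
from h import *
im,d=arm.grab_frame('scene'); save(cv2.resize(im[140:280,170:360],None,fx=4,fy=4,interpolation=cv2.INTER_CUBIC),'s3.png')"
```

```text
20.5 [ 0.48 -0.01  0.04] [-3.14 -0.   -3.11] 0.03534724901069559 [-6.3  0.2  2.5]
tray x -88 350 3.9932132 3.4467947 0.21988913478789
tray x -66 390 4.3061376 4.06562 0.15923129202292113
tray x -44 402 3.0149817 3.094135 0.15655480641228206
tray x -22 370 3.099203 2.9851232 0.1749047403922503
tray x 0 382 2.3447275 2.1645472 0.15754687209872809
tray x 22 399 1.912713 1.8891922 0.15653463742607543
tray x 44 409 0.7069111 0.46968544 0.18595577823696935
tray x 66 384 0.42510033 0.54658574 0.18113674330494686
tray x 88 345 -0.8251667 -0.60384136 0.25219312756662793
left (np.int64(218), np.float32(4.4279695), np.float32(3.9455595), np.float64(0.2413106713277467)) right (np.int64(218), np.float32(3.9898157), np.float32(3.8162582), np.float64(0.24169723216507125))
slab L/R of tray (np.int64(1231), np.float32(-0.10430813), np.float32(-0.05229144), np.float64(0.09253213231291726))
```

View pics/s3.png

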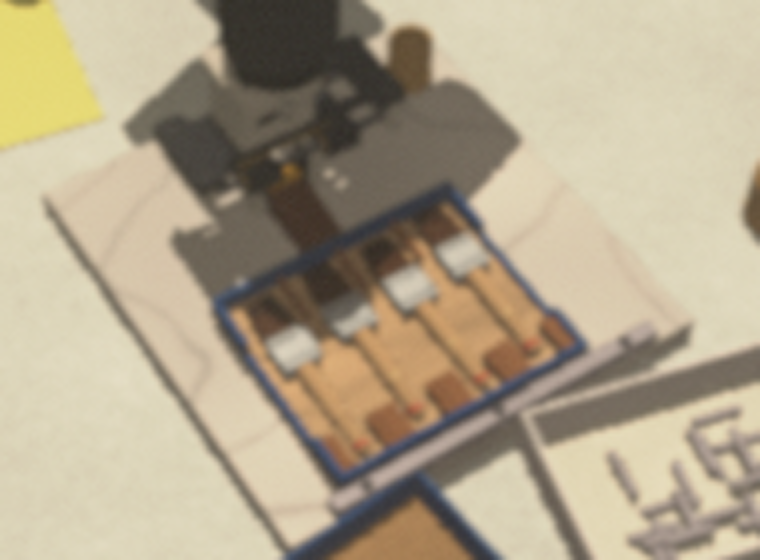

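The picture shows the wedge under the middle of the front edge at (310,225). All four brushes are seated, the tray is against the bar, and the hand is clear of the tray. The feet are about 4 mm up and steady, so I'm handing in.

```bash
python3 -c "
from station import arm
print(arm.job_done())"
```

```text
the job is handed in; nothing more can be done
None
```

The job is handed in with no verdict returned: the brush lies in the free compartment, and the gripped wedge holds the tray's front feet about 4 mm clear of the marble, measured by camera depth.

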